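Tip the red-faced tube over and butt it against the stop bar

ROBOT

A 6-joint arm with a two-finger parallel gripper is mounted at the origin on the work surface. World frame = base frame: x ahead of the robot, y to its left, z up, the work surface at z = 0. Lengths are in m, angles in degrees, forces in N, time in s.
With the tool pointing down it reaches from about 0.3 to 0.75 m from the base axis. Payload 8.5 kg.
Tool frame: the origin (TCP) lies at the very end of the fingers, on their centre line; the grasp point (between the pads) lies 19 mm behind it; z points along the fingers, y is the line along which they close (so a half turn about z gives the same grasp; the last joint's range is limited). The gripper opens to 85 mm and grips with 20 to 120 N. Pads are 22 mm wide; open, the fingers measure 114 mm over their backs; the gripper's body (76 mm by 85 mm) begins 54 mm behind the grasp point. The pads swing forward as they close: fully open they stand 13 mm farther back than shut.
Start: joints at [53.841, 21.807, 74.336, -0, 83.858, -12.336], TCP at [0.222, 0.503, 0.201] pointing down, gripper open.
Joint ranges: [-178.18, 178.18], [-50.72, 133.34], [12.68, 142.11], [-81.47, 261.47], [9.98, 163.14], [-165.26, 165.26]. Speed limits (degrees/s): [136.94, 136.94, 180, 180, 180, 180].

INTERFACE

Orientations are given as a 3x3 rotation matrix whose columns are the frame's x, y, z axes.
In Python, from rig import observe, cams, ticket gives the robot as it stands.
- The arm moves only by the tool move_arm, never from a script. Its arguments are lists of equal length, an entry for each row: "jaw": the finger opening in cm, from 0 to 8.54; "dp": the shift along the tool's x, y, z in cm, a list of three; "turn": the turn, a rotation vector about the tool's x, y, z in rad, a list of three. In form: {"jaw": [jaw, ...], "dp": [[tx, ty, tz], ...], "turn": [[wx, wy, wz], ...]}. A call has 1 to 12 rows; each row shifts and turns the commanded pose from where the row before left it, along the tool's axes as they then stand; what a row does not reach is not made up. A row lasts 1/12 s, in which the tool goes at most 41.7 mm and 7.16 degrees, less where a joint would pass 70% of its speed; a pose out of reach is approached as far as the arm can. A call is refused whole if a number of a shift passes 4.17 or a number of a turn 0.125, either way. A call with a gripper value outside its range is refused whole. The fingers move at their own pace and stop on an object; "force" is the grip in N (left out, the last holds). Time passes only in rows, so rows that do not move let the fingers close. It gives the time, the measured TCP pose, the force, the opening and the grip force at its end, in the units of the state.
- observe(): the state, without advancing time (a new reading comes with each control period).
- cams.get_image(name): name is "side" or "top"; returns (picture, depth): 420x560x3 uint8, red, green, blue; 420x560 float32, m along the optical axis (not along the pixel's ray), 0 where there is no reading.
- cams.calibration(name): a dict with "vertical_fov" (degrees; the focal length in pixels is half the picture's height over the tangent of half this angle, whatever the lens; pixels are square), "cx", "cy" (the principal point, pixels), "k1" (the pictures are not rectified: a ray, as slopes to the right and down, at radius r is drawn at 1 + k1 r^2 times it, then the intrinsics apply), "view" (4x4, takes a point from world to camera coordinates). Camera axes: x right, y up, looking along -z (the intrinsics and any distortion apply to the point x, -y, -z); pixel columns grow to the right and rows downward; lengths in m; the calibration is good to about 2 mm. A picture is of the moment at which its call begins. calibration takes no time and is no camera call.
- ticket.close_job(): hands the job in; it is judged then, once.
Trained networks look in the newest picture that a camera, given by its name, has taken for a name from the list of things; names that differ only in an ending like _2 or _b are one class to them, and where a whole thing is asked for, a point or a joint stands for the part that bears it (a point fixed in the world has none). Each returns a list of dicts, best first, with "p" (0 to 1); they miss things now and then, are a little off and sometimes report something else, mostly with a low value. They report only what shows in the picture. A call takes as long as a camera call. They do not tell look-alikes from the thing itself.
- cams.spot_in(camera, query): "box" ([centre column, centre row, width, height] as shares, 0 to 1, of the picture: columns of its width, rows of its height, round what is visible of it).
- cams.outline_of(camera, query): "mask" (420x560 bool, what is visible of it) and "box" ([centre column, centre row, width, height] as shares, 0 to 1, of the picture: columns of its width, rows of its height, round what is visible of it).
- cams.mark_of(camera, query): "location" ([column, row] as shares, 0 to 1, of the picture: columns of its width, rows of its height: a listed point, or the origin of a listed thing).
The state is a dict: "time_s": time; "q": joint angles; "qvel": joint speeds; "joint_efforts": joint torques, N m; "position": TCP position; "tool_rot": TCP orientation; "ft_force": force on the tool from outside, world axes, zero at the start; "wrist_torque": the same for the moment, N m; "grip_width": finger opening in m; "gripper_force": force on a finger pad.
Only numpy, scipy, OpenCV 4.12 (cv2) and the standard library are available. Lean on these libraries where they do the work, as an engineer would, in place of code of your own. Each camera call takes 0.05 s, during which the arm holds its last target. There are 200 camera calls.

TASK

By pushing only, tip the standing square tube that has one red face over so that it lies on its side with the red face up, then push it sideways until its long side lies flush along the dark stop bar, anywhere within the bar's length. Never lift the tube off the table, and leave the plain tube and everything else on the table where it is.

Things in the scene. Friction and masses are not known exactly. Their poses are not given: they have to be found in the camera images.
- tube: Loose square steel tube 50 x 50 x 120 mm, 0.5 kg, open ends, bare with one long face red; stands on end, about 60 to 110 mm clear of one side of the bar. Origin at its middle (60 mm up standing, 25 lying). z: along its length; x: out of the red face, which first looks away from the robot, within 35 degrees. Pushed near the top of the red face it tips past 23 degrees and falls red face up.
- stop_bar: Dark straight bar screwed to the table, 300 mm long (its x axis), 40 mm wide (its y axis), 40 mm high with two bolt heads up to 48 mm. Origin at the middle of its underside, so its two long side faces lie at y = +20 mm and -20 mm. It runs roughly away from the robot (x axis within 12 degrees of the world's x).
- plain_tube: A second tube of the same size standing on end on the other side of the stop bar, bare metal with no red face; must not be disturbed. Origin at its middle, z along its length.
- mallet: Bystander: mallet lying flat, 320 mm long wood handle and white head 60 mm in diameter, to the right of the work. Origin on the table under the handle, x towards the head.
- pliers: Bystander: pliers with red handles lying flat, 195 mm long, 15 mm high, to the left. Origin at the pivot, on the table, x towards the jaws.
- puck_a: Bystander: round brass clamping puck, 54 mm in diameter, 52 mm high, to the right. Origin at the centre of its underside.
- puck_b: Bystander: a second such puck, beyond the work. Origin at the centre of its underside.
- bracket: Bystander: L-shaped bent sheet bracket, 90 x 60 mm, 48 mm high at its far edge, to the left. Origin at the centre of its underside.
- square: Bystander: yellow L-shaped magnet square, legs 100 mm, 18 mm high, to the right. Origin at its outer corner, on the table.
Things that resemble listed ones, but are neither listed nor needed, are in the scene too. Leave any orange look-alike of the tube alone.

How it is judged (in metres and radians):
On the way:
1. the tube lies on its side with the red face up (angle between tube's own x axis and vertical below 0.12 rad and height (world z) of tube below 0.035 m), for 0.2 s.
At the end, for the whole second after the job is handed in: The tube lies at rest on the table, red face up within 7 degrees, its side against either long side of the stop bar (gap at its middle under 5 mm, parallel within 4 degrees), its middle within 100 mm of the bar's middle along the bar; the plain tube still stands (all of step 1 and y of tube in the frame of stop_bar between -0.05 and 0.05 m and x of tube in the frame of stop_bar between -0.1 and 0.1 m and angle between the z axis of tube and the x axis of stop_bar, either way round below 0.07 rad and linear speed of tube below 0.02 m/s and angle between plain_tube's own z axis and vertical below 0.1 rad); the robot touches nothing.
It fails at once if the tube is lifted off the table (height (world z) of tube above 0.08 m or (height (world z) of tube above 0.055 m and angle between tube's own z axis and vertical between 1.3 and 1.84 rad)).
It fails at once if the plain tube is shifted by over 20 mm or tipped (distance of plain_tube from where it was at the start of the episode above 0.02 m or angle between plain_tube's own z axis and vertical above 0.3 rad).
It fails at once if a bystander (mallet, pliers, puck, bracket or magnet square) is shifted by over 20 mm (distance of any of mallet, pliers, puck_a, puck_b, bracket, square from where it was at the start of the episode above 0.02 m).
It also fails if it takes over 51 s, if anything falls off the work surface, if the arm or the gripper's body presses on something with over 40 N, if the wrist force passes 120 N, or if a joint passes its speed limit or range.

## Working session

There is one attempt and no reset: what is moved stays moved. The work goes in short steps, Python scripts to look and compute and a tool call to move; the robot and the scene stay as the last step left them, time stands still between calls to the robot, and variables do not carry over. Pictures are saved under pics/ and viewed, at most 10 in all, crops included, and the job is handed in when it is done.

Besides the shell and the picture viewer there is one more tool, called after "Request:" by a JSON object that holds its "method" and its "body". move_arm: Moves the arm, as the interface text tells. Its arguments: {"type":"object","properties":{"jaw":{"type":"array","items":{"type":"number"}},"dp":{"type":"array","items":{"type":"array","items":{"type":"number"}}},"turn":{"type":"array","items":{"type":"array","items":{"type":"number"}}},"force":{"type":"number"}},"required":["jaw","dp","turn"]}

```bash
mkdir -p pics; cat > h.py <<'E'
import numpy as np, cv2
from rig import observe, cams, ticket
def cal(n,shape=(420,560)):
    c=cams.calibration(n); f=shape[0]/2/np.tan(np.radians(c["vertical_fov"])/2)
    return c,f
def cloud(n,depth):
    c,f=cal(n); H,W=depth.shape
    u,v=np.meshgrid(np.arange(W)+.0,np.arange(H)+.0)
    xd=(u-c["cx"])/f; yd=(v-c["cy"])/f; x,y=xd.copy(),yd.copy()
    for _ in range(8):
        s=1+c["k1"]*(x*x+y*y); x,y=xd/s,yd/s
    P=np.stack([x*depth,-y*depth,-depth,np.ones_like(depth)],-1)
    return (P@np.linalg.inv(np.array(c["view"])).T)[...,:3]
def proj(n,p):
    c,f=cal(n); q=np.array(c["view"])@np.append(p,1); x,y=q[0]/-q[2],-q[1]/-q[2]
    s=1+c["k1"]*(x*x+y*y); return np.array([c["cx"]+f*x*s,c["cy"]+f*y*s])
E
python3 - <<'E'
from h import *
for n in("top","side"):
    im,d=cams.get_image(n); cv2.imwrite(f"pics/{n}0.png",im[...,::-1]); np.savez(f"{n}0.npz",im=im,d=d)
    P=cloud(n,d)
    for q in("tube","stop_bar","plain_tube","puck_b","mallet","bracket"):
        for r in cams.outline_of(n,q)[:4]:
            m=r["mask"]&(d>0); p=P[m]
            print(n,q,round(r["p"],2),np.round(np.array(r["box"])*[560,420,560,420]),"med",np.median(p,0).round(3),"lo",np.percentile(p,3,0).round(3),"hi",np.percentile(p,97,0).round(3))
E
```

```text
top tube 0.86 [344. 177.  22.  26.] med [ 0.64  -0.244  0.079] lo [ 0.611 -0.268  0.01 ] hi [ 0.667 -0.215  0.123]
top tube 0.53 [312. 184.  21.  22.] med [ 0.611 -0.145  0.08 ] lo [ 0.587 -0.168  0.001] hi [ 0.635 -0.118  0.123]
top tube 0.32 [232. 199.  22.  26.] med [0.575 0.114 0.075] lo [ 0.545  0.084 -0.003] hi [0.61  0.138 0.125]
top stop_bar 0.74 [273. 214.  25.  93.] med [ 0.53  -0.012  0.04 ] lo [ 0.39  -0.042  0.004] hi [0.665 0.018 0.048]
top plain_tube 0.81 [233. 199.  19.  21.] med [0.572 0.113 0.082] lo [ 0.546  0.085 -0.002] hi [0.596 0.136 0.125]
top plain_tube 0.63 [120. 234.  21.  61.] med [0.462 0.5   0.012] lo [0.391 0.459 0.004] hi [0.561 0.516 0.019]
top plain_tube 0.38 [151. 199.  24.  26.] med [0.588 0.382 0.003] lo [ 0.545  0.349 -0.004] hi [0.628 0.414 0.041]
top puck_b 0.73 [380. 212.  16.  16.] med [ 0.52  -0.356  0.052] lo [ 0.497 -0.382  0.001] hi [ 0.545 -0.332  0.059]
top puck_b 0.58 [254. 145.  22.  19.] med [0.747 0.038 0.05 ] lo [ 0.724  0.016 -0.001] hi [0.771 0.064 0.057]
top mallet 0.92 [442. 253.  47.  92.] med [ 0.463 -0.545  0.038] lo [ 0.255
[... 373 characters left out ...]
.117  0.122]
side stop_bar 0.8 [269. 218.  97.  33.] med [ 0.497 -0.025  0.038] lo [ 0.385 -0.047  0.005] hi [0.635 0.016 0.047]
side plain_tube 0.84 [278. 184.  22.  44.] med [0.569 0.093 0.075] lo [0.545 0.084 0.006] hi [0.6   0.139 0.122]
side plain_tube 0.29 [314. 234.  26.  48.] med [ 0.609 -0.163  0.077] lo [ 0.587 -0.168  0.005] hi [ 0.638 -0.115  0.122]
side puck_b 0.67 [341. 200.  17.  20.] med [0.747 0.029 0.044] lo [0.726 0.015 0.002] hi [0.782 0.085 0.056]
side puck_b 0.65 [300. 303.  25.  30.] med [ 0.519 -0.367  0.052] lo [ 0.499 -0.381  0.007] hi [ 0.543 -0.337  0.055]
side bracket 0.64 [269. 159.  28.  22.] med [0.606 0.384 0.006] lo [0.546 0.343 0.002] hi [0.635 0.423 0.05 ]
```

```bash
python3 -c "
from rig import observe
s=observe();print(s)"
```

```text
{'time_s': 0.7, 'q': array([ 5.38391531e+01,  2.18060461e+01,  7.43354240e+01, -8.50986204e-04,
        8.38596970e+01, -1.23360709e+01]), 'qvel': array([-0.04374097,  0.08801361,  0.01033815, -0.01798605, -0.05117745,
       -0.07845164]), 'joint_efforts': array([-7.28182804e-04, -4.48236537e+01, -2.31427467e+01, -2.10181188e-04,
        6.85782652e-04, -1.25407874e-05]), 'position': array([0.22215997, 0.5031058 , 0.20052993]), 'tool_rot': array([[-9.14785721e-01,  4.03939456e-01, -9.65538615e-08],
       [ 4.03939456e-01,  9.14785721e-01, -2.51591435e-05],
       [-1.00744446e-05, -2.30542272e-05, -1.00000000e+00]]), 'ft_force': array([ 1.12385079, -0.68729051,  0.93034203]), 'wrist_torque': array([ 0.01482726,  0.01658141, -0.00998138]), 'gripper_force': 0.0, 'grip_width': 0.08549397444826626}
```

```bash
python3 - <<'E'
import cv2,numpy as np
a=cv2.imread("pics/top0.png")[120:280,200:400]; b=cv2.imread("pics/side0.png")[140:300,200:400]
cv2.imwrite("pics/c0.png",np.vstack([cv2.resize(np.hstack([a,b]),None,fx=2,fy=2,interpolation=cv2.INTER_CUBIC)]))
from h import *
for n in("top","side"):
    z=np.load(n+"0.npz");P=cloud(n,z["d"]);im=z["im"].astype(int)
    # tube tops
    for c in((.611,-.145),(.64,-.244),(.572,.113)):
        m=(z["d"]>0)&(np.hypot(P[...,0]-c[0],P[...,1]-c[1])<.045)&(P[...,2]>.112)&(P[...,2]<.13)
        r=cv2.minAreaRect((P[m][:,:2]*1000).astype(np.float32)); print(n,c,m.sum(),np.round(r[0],1),np.round(r[1],1),round(r[2],1),"z",np.median(P[m][:,2]).round(4),"rgb",np.median(im[m],0))
    m=(z["d"]>0)&(abs(P[...,1]+.01)<.05)&(P[...,2]>.034)&(P[...,2]<.044)&(abs(P[...,0]-.53)<.19)
    r=cv2.minAreaRect((P[m][:,:2]*1000).astype(np.float32)); print("bar",m.sum(),r, np.median(P[m][:,2]))
    red=(im[...,0]>110)&(im[...,1]<80)&(im[...,2]<80)&(z["d"]>0)
    p=P[red]; 
    for c in((.611,-.145),(.64,-.244)):
        s=p[np.hypot(p[:,0]-c[0],p[:,1]-c[1])<.05]; print("red",len(s),np.median(s,0).round(3) if len(s) else '', np.percentile(s,[5,95],0).round(3) if len(s) else '')
E
```

```text
top (0.611, -0.145) 93 [ 613.4 -143.5] [51.1 50.6] 4.4 z 0.1199 rgb [102. 100. 101.]
top (0.64, -0.244) 98 [ 641.7 -241.6] [49.8 52.5] 70.6 z 0.1186 rgb [95.  69.  36.5]
top (0.572, 0.113) 94 [572.8 111.6] [50.6 49.7] 10.7 z 0.1197 rgb [103. 105. 107.]
bar 940 ((528.4244995117188, -11.014732360839844), (300.1286315917969, 39.96474838256836), 8.040019989013672) 0.039813509255898216
red 0  
red 0  
side (0.611, -0.145) 199 [ 613.1 -141.8] [51.7 56. ] 5.6 z 0.1192 rgb [91. 95. 93.]
side (0.64, -0.244) 197 [ 643.4 -242.4] [55.7 48.9] 70.8 z 0.1196 rgb [100.  39.   0.]
side (0.572, 0.113) 139 [571.8 112. ] [51.1 58.4] 9.2 z 0.1193 rgb [92. 95. 95.]
bar 812 ((528.0800170898438, -8.14792251586914), (299.9352722167969, 48.574214935302734), 7.404426097869873) 0.04134989433673897
red 17 [ 0.637 -0.146  0.121] [[ 0.635 -0.164  0.064]
 [ 0.64  -0.118  0.123]]
red 83 [ 0.647 -0.243  0.119] [[ 0.615 -0.273  0.008]
 [ 0.668 -0.214  0.123]]
```

View pics/c0.png

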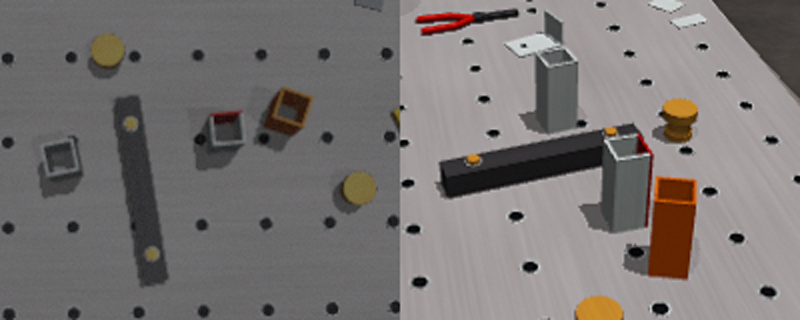

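View pics/top0.png

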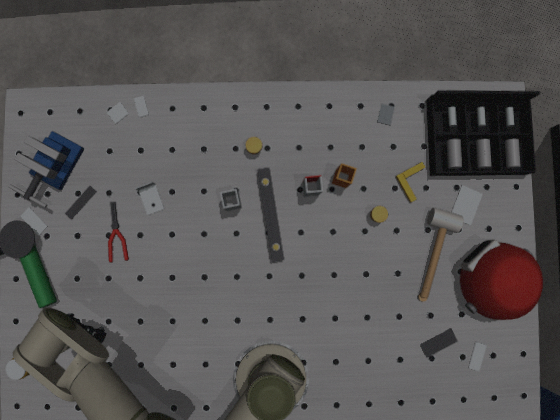

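The top picture shows the red-faced tube at (312,184), with its red edge on the far side. The orange look-alike is at (344,177), the bar runs from (264,170) to (277,260), and the plain tube is at (232,199). The tube is at about (0.613, -0.143) with yaw of about 5°. The bar is centred at (0.528, -0.011) with yaw of about 8°.

Request:
{"method": "move_arm", "body": {"jaw": [0, 0, 0, 0, 0, 0, 0, 0, 0, 0, 0, 0], "dp": [[0, 0, 0], [0, 0, 0], [0, 0, 0], [0, 0, 0], [0, 0, 0], [-2, -3.39, 0], [-2, -3.39, 0], [-2, -3.39, 0], [-2, -3.39, 0], [-2, -3.39, 0], [-2, -3.39, 0], [-2, -3.39, 0]], "turn": [[0, 0, -0.1], [0, 0, -0.1], [0, 0, -0.1], [0, 0, -0.1], [0, 0, -0.1], [0, 0, 0], [0, 0, 0], [0, 0, 0], [0, 0, 0], [0, 0, 0], [0, 0, 0], [0, 0, 0]]}}

```text
time_s: 1.7
position: [0.3823, 0.2768, 0.2007]
tool_rot: [[-0.996, -0.084, 0.0], [-0.084, 0.996, 0.0], [-0.0, 0.0, -1.0]]
ft_force: [0.6, 0.2, -0.4]
grip_width: -0.0
gripper_force: 0.0
```

Request:
{"method": "move_arm", "body": {"jaw": [0, 0, 0, 0, 0, 0, 0, 0, 0, 0, 0, 0], "dp": [[-2, -3.39, 0], [-2, -3.39, 0], [-2, -3.39, 0], [-2, -3.39, 0], [-2, -3.39, 0], [-2, -3.39, 0], [-2, -3.39, 0], [-2, -3.39, 0], [-2, -3.39, 0], [-2, -3.39, 0], [-2, -3.39, 0], [-2, -3.39, 0]], "turn": [[0, 0, 0], [0, 0, 0], [0, 0, 0], [0, 0, 0], [0, 0, 0], [0, 0, 0], [0, 0, 0], [0, 0, 0], [0, 0, 0], [0, 0, 0], [0, 0, 0], [0, 0, 0]]}}

```text
time_s: 2.7
position: [0.6557, -0.1085, 0.2005]
tool_rot: [[-0.996, -0.084, -0.0], [-0.084, 0.996, 0.0], [0.0, 0.0, -1.0]]
ft_force: [0.2, 0.3, -0.2]
grip_width: -0.0002
gripper_force: 0.0
```

Request:
{"method": "move_arm", "body": {"jaw": [0, 0, 0, 0, 0, 0], "dp": [[-2.0, -3.1, 0], [0, 0, 0], [0, 0, 2.5], [0, 0, 3.5], [0, 0, 3.5], [0, 0, 0]], "turn": [[0, 0, 0], [0, 0, 0], [0, 0, 0], [0, 0, 0], [0, 0, 0], [0, 0, 0]]}}

```text
time_s: 3.2
position: [0.6742, -0.1346, 0.0981]
tool_rot: [[-0.996, -0.084, -0.012], [-0.084, 0.996, 0.005], [0.012, 0.006, -1.0]]
ft_force: [-0.7, 0.4, -1.0]
grip_width: 0.0002
gripper_force: 0.0
```

```bash
python3 - <<'E'
from h import *
s=observe();print(s["position"].round(4))
v=[]
for n in("top","side"):
    im,d=cams.get_image(n); v.append(im[(120,140)[n=="side"]:(280,300)[n=="side"],200:400,::-1])
cv2.imwrite("pics/c1.png",cv2.resize(np.hstack(v),None,fx=2,fy=2,interpolation=cv2.INTER_CUBIC))
E
```

```text
[ 0.6742 -0.1346  0.0981]
```

View pics/c1.png

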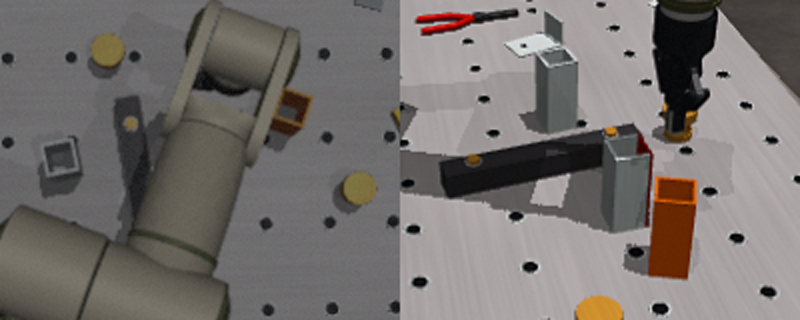

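The gripper is behind the red face, at (680,100) in the side half of the picture, and clear of the orange tube. Pushing towards the robot now.

Request:
{"method": "move_arm", "body": {"jaw": [0, 0, 0, 0, 0, 0, 0, 0, 0, 0, 0, 0], "dp": [[0.8, 0, 0], [0.8, 0, 0], [0.5, 0, 0], [0.5, 0, 0], [0.5, 0, 0], [0.5, 0, 0], [0.5, 0, 0], [0.5, 0, 0], [0.5, 0, 0], [0.5, 0, 0], [0.5, 0, 0], [0.5, 0, 0]], "turn": [[0, 0, 0], [0, 0, 0], [0, 0, 0], [0, 0, 0], [0, 0, 0], [0, 0, 0], [0, 0, 0], [0, 0, 0], [0, 0, 0], [0, 0, 0], [0, 0, 0], [0, 0, 0]]}}

```text
time_s: 4.3
position: [0.6112, -0.1415, 0.1055]
tool_rot: [[-0.996, -0.084, -0.0], [-0.084, 0.996, 0.0], [0.0, 0.0, -1.0]]
ft_force: [0.2, -0.2, -0.2]
grip_width: -0.0001
gripper_force: 0.0
```

```bash
python3 - <<'E'
from h import *
im,d=cams.get_image("side")
cv2.imwrite("pics/c2.png",cv2.resize(im[140:300,200:400,::-1],None,fx=2,fy=2,interpolation=cv2.INTER_CUBIC))
E
```

```text
(no output)
```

View pics/c2.png

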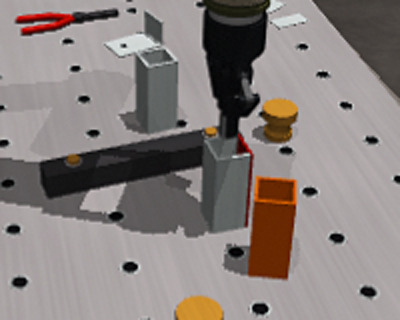

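```bash
python3 - <<'E'
from h import *
im,d=cams.get_image("side");P=cloud("side",d)
for r in cams.outline_of("side","tube")[:3]:
    m=r["mask"]&(d>0);p=P[m];print(r["p"],np.percentile(p,[3,50,97],0).round(3).tolist())
m=(d>0)&(np.hypot(P[...,0]-.611,P[...,1]+.145)<.06)&(P[...,2]>.1)&(P[...,2]<.15)
Q=P[m];rgb=im[m]
for a in range(0,len(Q),max(1,len(Q)//60)): print(Q[a].round(3),rgb[a])
print(observe()["position"],observe()["ft_force"])
v=np.argwhere(m);print(v.min(0),v.max(0))
cv2.imwrite("pics/c3.png",cv2.resize(im[190:270,280:360,::-1],None,fx=7,fy=7,interpolation=cv2.INTER_CUBIC))
E
```

```text
0.89 [[0.587, -0.168, 0.007], [0.609, -0.163, 0.078], [0.637, -0.117, 0.122]]
0.79 [[0.615, -0.273, 0.002], [0.64, -0.262, 0.081], [0.67, -0.216, 0.122]]
[ 0.622 -0.146  0.149] [37 39 40]
[ 0.601 -0.148  0.147] [49 49 50]
[ 0.617 -0.154  0.149] [10 14 16]
[ 0.604 -0.155  0.148] [27 27 27]
[ 0.618 -0.15   0.144] [43 48 48]
[ 0.596 -0.119  0.123] [112 115 116]
[ 0.601 -0.147  0.141] [73 75 74]
[ 0.615 -0.147  0.139] [66 67 68]
[ 0.634 -0.129  0.125] [150   9   5]
[ 0.598 -0.123  0.122] [77 81 80]
[ 0.613 -0.119  0.117] [73 76 76]
[ 0.627 -0.118  0.115] [ 95 100  99]
[ 0.637 -0.128  0.12 ] [159   6   3]
[ 0.598 -0.123  0.119] [81 85 83]
[ 0.613 -0.12   0.115] [79 83 82]
[ 0.627 -0.119  0.113] [94 99 99]
[ 0.636 -0.133  0.121] [148   9   5]
[ 0.597 -0.119  0.113] [94 96 96]
[ 0.611 -0.117  0.11 ] [76 78 78]
[ 0.623 -0.121  0.111] [94 98 96]
[ 0.634 -0.13   0.116] [44  3  2]
[ 0.59  -0.133  0.12 ] [113 116 115]
[ 0.608 -0.118  0.108] [76 80 79]
[ 0.621 -0.12   0.108] [92 96 94]
[ 0.634 -0.124  0.109] [50 11 10]
[ 0.588 -0.123  0.111] [63 65 64]
[ 0.603 -0.118  0.105] [82 86 84]
[ 0.616 -0
[... 957 characters left out ...]
103 101]
[ 0.632 -0.164  0.111] [ 94 100  99]
[ 0.59  -0.165  0.114] [64 67 65]
[ 0.603 -0.164  0.112] [82 85 84]
[ 0.617 -0.163  0.109] [ 97 101  99]
[ 0.629 -0.166  0.11 ] [93 99 97]
[ 0.59  -0.163  0.11 ] [63 66 65]
[ 0.603 -0.166  0.11 ] [81 85 83]
[ 0.617 -0.164  0.107] [ 97 101  99]
[ 0.63  -0.166  0.106] [92 97 96]
[ 0.59  -0.165  0.108] [64 66 66]
[ 0.603 -0.165  0.106] [81 85 83]
[ 0.617 -0.164  0.104] [ 97 101 100]
[ 0.629 -0.168  0.105] [92 96 96]
[ 0.594 -0.168  0.106] [81 85 85]
[ 0.609 -0.165  0.102] [ 98 103 103]
[ 0.624 -0.167  0.101] [ 96 100  98]
[ 0.602 -0.169  0.103] [80 83 82]
[ 0.6115284  -0.14157629  0.10565587] [-0.26463208  0.73416363 -0.2099115 ]
[205 301] [226 326]
```

View pics/c3.png

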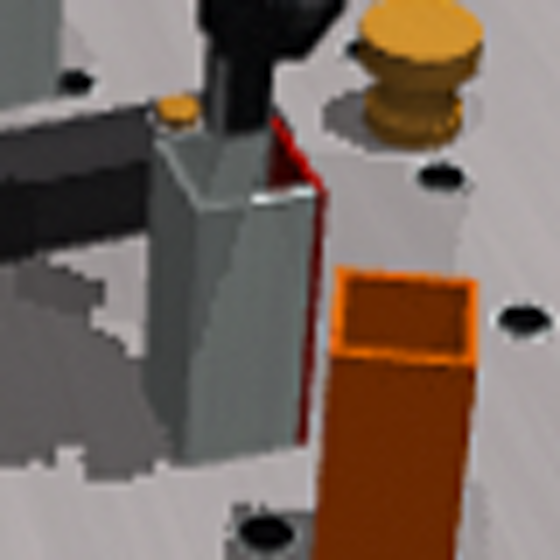

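```bash
python3 - <<'E'
from h import *
im,d=cams.get_image("side");P=cloud("side",d)
p=observe()["position"]
for z in (0,.01,.02,.03,.04): print(z,proj("side",p+[0,0,z]).round(1))
for r in range(196,222):
  print(r,[(tuple(im[r,c]),tuple((P[r,c]*1000).round().astype(int)) ) for c in (311,314,317)])
E
```

```text
0 [312.8 218.6]
0.01 [312.9 215.4]
0.02 [313.1 212.2]
0.03 [313.3 209. ]
0.04 [313.5 205.8]
196 [((np.uint8(5), np.uint8(5), np.uint8(8)), (np.int64(600), np.int64(-153), np.int64(183))), ((np.uint8(10), np.uint8(9), np.uint8(12)), (np.int64(603), np.int64(-169), np.int64(193))), ((np.uint8(7), np.uint8(7), np.uint8(9)), (np.int64(604), np.int64(-189), np.int64(205)))]
197 [((np.uint8(15), np.uint8(15), np.uint8(17)), (np.int64(600), np.int64(-154), np.int64(181))), ((np.uint8(13), np.uint8(12), np.uint8(13)), (np.int64(602), np.int64(-172), np.int64(192))), ((np.uint8(10), np.uint8(10), np.uint8(11)), (np.int64(606), np.int64(-184), np.int64(199)))]
198 [((np.uint8(39), np.uint8(40), np.uint8(40)), (np.int64(601), np.int64(-150), np.int64(176))), ((np.uint8(9), np.uint8(9), np.uint8(10)), (np.int64(602), np.int64(-172), np.int64(189))), ((np.uint8(9), np.uint8(8), np.uint8(9)), (np.int64(610), np.int64(-171), np.int64(187)))]
199 [((np.uint8(53), np.uint8(54), np.uint8(54)), (np.int64(601), np.int64(-153), np.int64(174))), ((np.uint8(9), np.uint8(10), np.uint8(10)), (np.int64(602), 
[... 5727 characters left out ...]
int64(-166), np.int64(122))), ((np.uint8(90), np.uint8(96), np.uint8(94)), (np.int64(615), np.int64(-167), np.int64(121)))]
220 [((np.uint8(79), np.uint8(83), np.uint8(83)), (np.int64(600), np.int64(-164), np.int64(118))), ((np.uint8(78), np.uint8(83), np.uint8(81)), (np.int64(607), np.int64(-168), np.int64(120))), ((np.uint8(96), np.uint8(100), np.uint8(98)), (np.int64(616), np.int64(-163), np.int64(116)))]
221 [((np.uint8(81), np.uint8(85), np.uint8(85)), (np.int64(600), np.int64(-166), np.int64(117))), ((np.uint8(83), np.uint8(88), np.uint8(86)), (np.int64(608), np.int64(-166), np.int64(116))), ((np.uint8(97), np.uint8(101), np.uint8(100)), (np.int64(617), np.int64(-163), np.int64(112)))]
```

The finger passed over the tube. By depth its tip is at z≈0.139, although the reported TCP is 0.1055. I'll back off and measure the gripper profile.

Request:
{"method": "move_arm", "body": {"jaw": [0, 0, 0, 0, 0, 0, 0], "dp": [[-1.5, 0, 0], [-1.5, 0, 0], [-1.5, 0, 0], [-1.5, 0, 0], [-0.7, 0, 0], [0, 0, 0], [0, 0, 0]], "turn": [[0, 0, 0], [0, 0, 0], [0, 0, 0], [0, 0, 0], [0, 0, 0], [0, 0, 0], [0, 0, 0]]}}

```text
time_s: 5.08
position: [0.6782, -0.1358, 0.1051]
tool_rot: [[-0.996, -0.084, -0.001], [-0.084, 0.996, 0.0], [0.001, 0.0, -1.0]]
ft_force: [0.5, 0.2, 0.0]
grip_width: -0.0
gripper_force: 0.0
```

```bash
cat > g.py <<'E'
from h import *
im,d=cams.get_image("side");P=cloud("side",d)
p=observe()["position"];print(p.round(4),observe()["tool_rot"].round(3).tolist())
m=(d>0)&(np.hypot(P[...,0]-p[0],P[...,1]-p[1])<.06)&(im.max(-1)<75)
for z in np.arange(.05,.26,.01):
    q=P[m&(abs(P[...,2]-z)<.005)]
    if len(q)>2: print(z.round(3),len(q),"x",np.percentile(q[:,0],[5,95]).round(3),"y",np.percentile(q[:,1],[5,95]).round(3))
E
python3 g.py
```

```text
[ 0.678  -0.1359  0.1054] [[-0.996, -0.084, -0.001], [-0.084, 0.996, 0.0], [0.001, 0.0, -1.0]]
0.05 4 x [0.636 0.636] y [-0.167 -0.163]
0.06 3 x [0.639 0.639] y [-0.164 -0.162]
0.07 3 x [0.637 0.638] y [-0.166 -0.162]
0.1 8 x [0.633 0.637] y [-0.153 -0.117]
0.11 15 x [0.632 0.638] y [-0.163 -0.118]
0.12 18 x [0.633 0.638] y [-0.164 -0.116]
0.14 9 x [0.667 0.682] y [-0.145 -0.134]
0.15 32 x [0.667 0.686] y [-0.151 -0.135]
0.16 30 x [0.668 0.684] y [-0.151 -0.135]
0.17 28 x [0.668 0.686] y [-0.151 -0.138]
0.18 17 x [0.665 0.675] y [-0.154 -0.128]
0.19 54 x [0.664 0.686] y [-0.17 -0.11]
0.2 51 x [0.663 0.69 ] y [-0.18  -0.102]
0.21 74 x [0.661 0.689] y [-0.189 -0.097]
0.22 76 x [0.661 0.682] y [-0.193 -0.087]
0.23 80 x [0.659 0.688] y [-0.194 -0.084]
0.24 75 x [0.658 0.685] y [-0.178 -0.122]
0.25 69 x [0.661 0.688] y [-0.178 -0.129]
```

Request:
{"method": "move_arm", "body": {"jaw": [0, 0, 0, 0, 0, 0, 0, 0, 0, 0, 0, 0], "dp": [[0, 0, 2], [0, 0, 1.6], [0, 0, 0], [0.8, 0, 0], [0.8, 0, 0], [0.5, 0, 0], [0.5, 0, 0], [0.5, 0, 0], [0.5, 0, 0], [0.5, 0, 0], [0, 0, 0], [0, 0, 0]], "turn": [[0, 0, 0], [0, 0, 0], [0, 0, 0], [0, 0, 0], [0, 0, 0], [0, 0, 0], [0, 0, 0], [0, 0, 0], [0, 0, 0], [0, 0, 0], [0, 0, 0], [0, 0, 0]]}}

```text
time_s: 6.13
position: [0.6375, -0.1393, 0.0696]
tool_rot: [[-0.996, -0.084, -0.0], [-0.084, 0.996, 0.0], [0.0, 0.0, -1.0]]
ft_force: [0.8, -0.4, -0.9]
grip_width: 0.0002
gripper_force: 0.4
```

```bash
python3 g.py; python3 - <<'E'
from h import *
im,d=cams.get_image("side")
cv2.imwrite("pics/c4.png",cv2.resize(im[170:280,260:370,::-1],None,fx=5,fy=5,interpolation=cv2.INTER_CUBIC))
E
```

```text
[ 0.6377 -0.1393  0.0695] [[-0.996, -0.084, -0.0], [-0.084, 0.996, 0.0], [0.0, 0.0, -1.0]]
0.05 15 x [0.581 0.585] y [-0.164 -0.123]
0.06 13 x [0.58  0.602] y [-0.161 -0.125]
0.07 14 x [0.58 0.63] y [-0.164 -0.131]
0.08 11 x [0.579 0.629] y [-0.165 -0.129]
0.09 9 x [0.578 0.629] y [-0.165 -0.141]
0.1 9 x [0.595 0.629] y [-0.164 -0.119]
0.11 22 x [0.621 0.644] y [-0.164 -0.122]
0.12 44 x [0.62  0.645] y [-0.165 -0.125]
0.13 36 x [0.62  0.643] y [-0.155 -0.129]
0.14 16 x [0.625 0.643] y [-0.154 -0.131]
0.15 40 x [0.624 0.645] y [-0.172 -0.116]
0.16 38 x [0.624 0.649] y [-0.181 -0.111]
0.17 68 x [0.621 0.648] y [-0.188 -0.104]
0.18 61 x [0.62 0.65] y [-0.197 -0.094]
0.19 67 x [0.62  0.639] y [-0.198 -0.088]
0.2 64 x [0.617 0.646] y [-0.196 -0.131]
0.21 74 x [0.618 0.646] y [-0.182 -0.13 ]
0.22 46 x [0.628 0.648] y [-0.18  -0.158]
0.23 57 x [0.605 0.649] y [-0.179 -0.158]
0.24 103 x [0.601 0.663] y [-0.178 -0.146]
0.25 107 x [0.601 0.663] y [-0.178 -0.148]
```

View pics/c4.png

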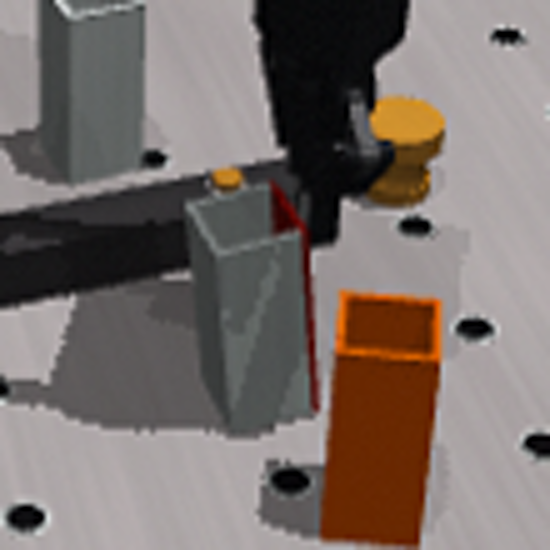

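The tube is tipping cleanly, so I'll keep pushing.

Request:
{"method": "move_arm", "body": {"jaw": [0, 0, 0, 0, 0, 0, 0, 0, 0, 0, 0, 0], "dp": [[0.5, 0, 0], [0.5, 0, 0], [0.5, 0, 0], [0.5, 0, 0], [0.5, 0, 0], [0.5, 0, 0], [0.5, 0, 0], [0.3, 0, 0], [0, 0, 0], [0, 0, 0], [0, 0, 0], [0, 0, 0]], "turn": [[0, 0, 0], [0, 0, 0], [0, 0, 0], [0, 0, 0], [0, 0, 0], [0, 0, 0], [0, 0, 0], [0, 0, 0], [0, 0, 0], [0, 0, 0], [0, 0, 0], [0, 0, 0]]}}

```text
time_s: 7.23
position: [0.6, -0.1425, 0.0695]
tool_rot: [[-0.996, -0.084, 0.0], [-0.084, 0.996, -0.0], [-0.0, -0.0, -1.0]]
ft_force: [-0.4, -1.6, 0.4]
grip_width: -0.0002
gripper_force: 0.0
```

```bash
cat > t.py <<'E'
import sys
from h import *
print(observe()["position"].round(4))
for n in ("side","top"):
    im,d=cams.get_image(n);P=cloud(n,d); I=im.astype(int)
    m=(d>0)&(I[...,0]>2.2*I[...,1])&(I[...,0]>2*I[...,2])&(I[...,0]>45)&(abs(P[...,1]+.1)<.11)&(P[...,0]>.4)&(P[...,0]<.66)&(P[...,2]>.0)&(P[...,2]<.13)
    k,lab,st,_=cv2.connectedComponentsWithStats(m.astype(np.uint8))
    if k<2: continue
    m=lab==1+np.argmax(st[1:,4]); q=P[m]
    r=cv2.minAreaRect((q[:,:2]*1000).astype(np.float32)); print(n,m.sum(),np.round(r[0],1),np.round(r[1],1),round(r[2],1),"z",np.percentile(q[:,2],[5,50,95]).round(4))
im=cams.get_image("side")[0]
cv2.imwrite("pics/"+sys.argv[1]+".png",cv2.resize(im[170:280,230:370,::-1],None,fx=4,fy=4,interpolation=cv2.INTER_CUBIC))
E
python3 t.py c5
```

```text
[ 0.6    -0.1425  0.0695]
side 567 [ 536.6 -115.3] [144.8 118.5] 3.9 z [0.0494 0.0518 0.054 ]
top 41 [ 575.9 -149. ] [43.7 12.5] 72.5 z [0.0461 0.0511 0.0564]
```

View pics/c5.png

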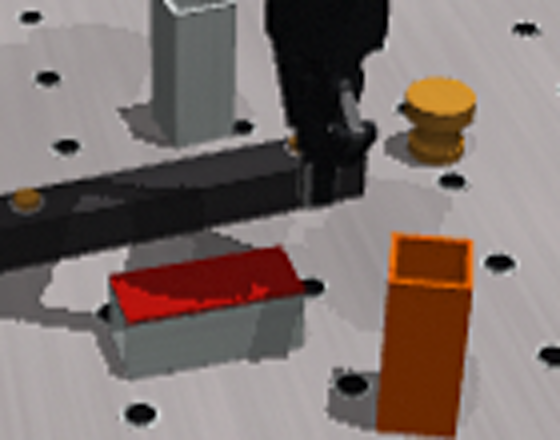

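The tube now lies red face up, at (205,285) in the crop. Measuring its pose.

```bash
sed -i 's/(P\[...,2\]>.0)&(P\[...,2\]<.13)/(P[...,2]>.044)\&(P[...,2]<.058)/' t.py; python3 t.py x
```

```text
[ 0.5999 -0.1425  0.0695]
side 559 [ 526.7 -147.9] [119.8  55.8] 4.4 z [0.0496 0.0518 0.0542]
top 36 [ 576.7 -151.3] [41.  11.6] 67.5 z [0.0453 0.0495 0.0528]
```

Request:
{"method": "move_arm", "body": {"jaw": [0, 0, 0, 0, 0, 0, 0, 0, 0, 0, 0, 0], "dp": [[0, 0, -3.5], [0, 0, -3.5], [0, -2, -3], [0, -4, 0], [0, -4, 0], [0, 0, 0], [0, 0, 0], [0, 0, 0], [0, 0, 0], [0, 0, 0], [0, 0, 0], [0, 0, 0]], "turn": [[0, 0, 0], [0, 0, 0], [0, 0, 0], [0, 0, 0], [0, 0, 0], [0, 0, 0.12], [0, 0, 0.12], [0, 0, 0.12], [0, 0, 0.12], [0, 0, 0.12], [0, 0, 0.12], [0, 0, 0.12]]}}

```text
time_s: 8.53
position: [0.6082, -0.2421, 0.1694]
tool_rot: [[-0.724, 0.69, -0.0], [0.69, 0.724, 0.0], [0.0, -0.0, -1.0]]
ft_force: [0.7, 0.5, -0.3]
grip_width: -0.0001
gripper_force: 0.0
```

Request:
{"method": "move_arm", "body": {"jaw": [6, 6, 6, 6, 6, 6, 6, 6, 6, 6, 6, 6], "dp": [[0, 0, 0], [0, 0, 0], [0, 0, 0], [0, 0, 0], [0, 0, 0], [0, 0, 0], [1.8, -3.3, 0], [1.8, -3.4, 0], [0, 0, 3.8], [0, 0, 3.8], [0, 0, 3.4], [0, 0, 3]], "turn": [[0, 0, 0.112], [0, 0, 0.112], [0, 0, 0.112], [0, 0, 0.112], [0, 0, 0.112], [0, 0, 0.11], [0, 0, 0], [0, 0, 0], [0, 0, 0], [0, 0, 0], [0, 0, 0], [0, 0, 0]]}}

```text
time_s: 9.53
position: [0.5361, -0.2159, 0.0278]
tool_rot: [[-0.144, 0.99, -0.001], [0.99, 0.144, 0.0], [0.0, -0.0, -1.0]]
ft_force: [1.2, 0.3, -0.2]
grip_width: 0.0601
gripper_force: 0.0
```

```bash
python3 t.py c6; python3 g.py; python3 - <<'E'
from h import *
p=observe()["position"]
for dz in (0,.02,.033,.04): print(proj("side",p+[0,0,dz]).round(1))
E
```

```text
[ 0.5361 -0.2159  0.0278]
side 216 [ 555.5 -146.3] [66.2 46.5] 71.1 z [0.0495 0.0518 0.0535]
top 293 [ 536.7 -147.7] [92.5 47. ] 3.8 z [0.0456 0.0502 0.0561]
[ 0.5371 -0.2165  0.0304] [[-0.145, 0.99, 0.0], [0.99, 0.145, -0.0], [-0.0, 0.0, -1.0]]
0.05 18 x [0.497 0.56 ] y [-0.174 -0.169]
0.07 20 x [0.499 0.569] y [-0.231 -0.206]
0.08 50 x [0.494 0.579] y [-0.232 -0.204]
0.09 56 x [0.493 0.577] y [-0.232 -0.208]
0.1 47 x [0.495 0.577] y [-0.232 -0.204]
0.11 49 x [0.489 0.589] y [-0.235 -0.214]
0.12 125 x [0.485 0.592] y [-0.236 -0.203]
0.13 92 x [0.485 0.592] y [-0.237 -0.201]
0.14 119 x [0.485 0.592] y [-0.237 -0.204]
0.15 91 x [0.485 0.592] y [-0.237 -0.215]
0.16 156 x [0.486 0.592] y [-0.238 -0.212]
0.17 188 x [0.484 0.594] y [-0.235 -0.211]
0.18 41 x [0.498 0.572] y [-0.233 -0.219]
0.19 53 x [0.5   0.558] y [-0.254 -0.226]
0.2 116 x [0.501 0.565] y [-0.254 -0.225]
0.21 122 x [0.501 0.561] y [-0.254 -0.226]
0.22 116 x [0.502 0.564] y [-0.255 -0.229]
0.23 175 x [0.501 0.567] y [-0.254 -0.221]
0.24 86 x [0.505 0.557] y [-0.249 -0.221]
0.25 75 x [0.499 0.565] y [-0.257 -0.232]
[290.8 263.1]
[291. 257.]
[291.1 252.9]
[291.2 250.7]
```

View pics/c6.png

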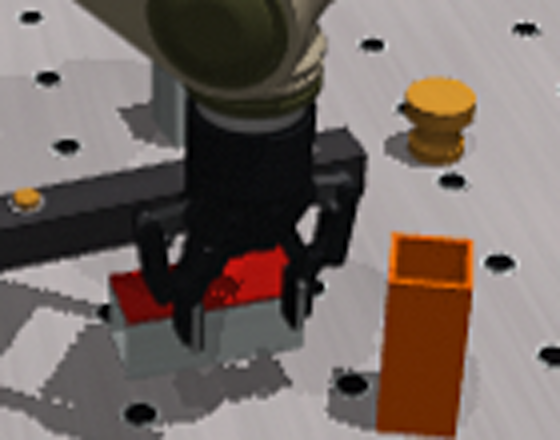

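The tips straddle the tube's side at (190,325) and (290,310), about 30 mm behind it, and the z offset is confirmed. Descending and pushing towards the bar.

Request:
{"method": "move_arm", "body": {"jaw": [6, 6, 6, 6, 6, 6, 6, 6, 6, 6, 6, 6], "dp": [[0, 0, 2], [0, 0, 1.6], [0, 0, 1.2], [0, 0, 0], [1, 0, 0], [1, 0, 0], [0.8, 0, 0], [0.8, 0, 0], [0.8, 0, 0], [0.8, 0, 0], [0.8, 0, 0], [0, 0, 0]], "turn": [[0, 0, 0], [0, 0, 0], [0, 0, 0], [0, 0, 0], [0, 0, 0], [0, 0, 0], [0, 0, 0], [0, 0, 0], [0, 0, 0], [0, 0, 0], [0, 0, 0], [0, 0, 0]]}}

```text
time_s: 10.73
position: [0.5275, -0.155, -0.0184]
tool_rot: [[-0.145, 0.989, -0.001], [0.989, 0.145, 0.001], [0.001, -0.001, -1.0]]
ft_force: [-0.4, 0.9, 0.2]
grip_width: 0.0601
gripper_force: 0.0
```

```bash
python3 t.py c7; python3 -c "
from h import *
print(observe()['ft_force'])"
```

```text
[ 0.5275 -0.155  -0.0184]
side 97 [ 535.  -133.3] [55.3 25.9] 13.7 z [0.0492 0.0516 0.054 ]
top 38 [557.6 -96.8] [15.  38.9] 77.5 z [0.047  0.0509 0.0557]
[-0.19748265  0.16099794 -0.41442856]
```

View pics/c7.png

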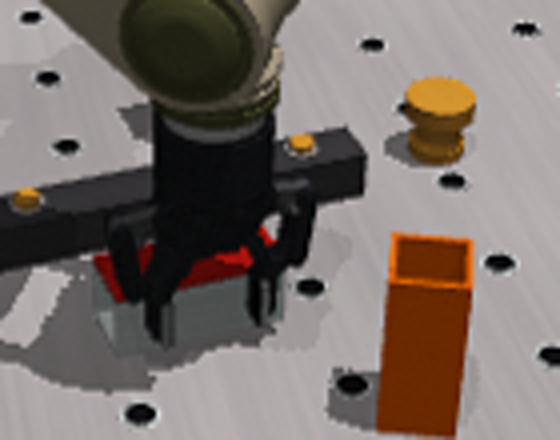

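Request:
{"method": "move_arm", "body": {"jaw": [6, 6, 6, 6, 6, 6, 6, 6, 6, 6], "dp": [[0.7, 0, 0], [0.7, 0, 0], [0.7, 0, 0], [0.7, 0, 0], [0.7, 0, 0], [0.7, 0, 0], [0.5, 0, 0], [0.4, 0, 0], [0.2, 0, 0], [0, 0, 0]], "turn": [[0, 0, 0], [0, 0, 0], [0, 0, 0], [0, 0, 0], [0, 0, 0], [0, 0, 0], [0, 0, 0], [0, 0, 0], [0, 0, 0], [0, 0, 0]]}}

```text
time_s: 11.72
position: [0.5202, -0.1038, -0.0184]
tool_rot: [[-0.145, 0.989, -0.0], [0.989, 0.145, 0.0], [0.0, -0.0, -1.0]]
ft_force: [0.5, -0.7, 0.2]
grip_width: 0.0601
gripper_force: 0.0
```

Request:
{"method": "move_arm", "body": {"jaw": [6, 6, 6, 6], "dp": [[0.15, 0, 0], [0.15, 0, 0], [0.1, 0, 0], [0, 0, 0]], "turn": [[0, 0, 0], [0, 0, 0], [0, 0, 0], [0, 0, 0]]}}

```text
time_s: 12.05
position: [0.5199, -0.1005, -0.0184]
tool_rot: [[-0.144, 0.99, 0.0], [0.99, 0.144, -0.0], [-0.0, 0.0, -1.0]]
ft_force: [1.4, -1.4, 0.2]
grip_width: 0.0602
gripper_force: 0.9
```

Request:
{"method": "move_arm", "body": {"jaw": [6, 6, 6, 6], "dp": [[0.15, 0, 0], [0.15, 0, 0], [0.1, 0, 0], [0, 0, 0]], "turn": [[0, 0, 0], [0, 0, 0], [0, 0, 0], [0, 0, 0]]}}

```text
time_s: 12.38
position: [0.5193, -0.0963, -0.0184]
tool_rot: [[-0.145, 0.99, 0.0], [0.99, 0.145, 0.0], [0.0, 0.0, -1.0]]
ft_force: [0.7, -1.5, 1.8]
grip_width: 0.0602
gripper_force: 0.9
```

Request:
{"method": "move_arm", "body": {"jaw": [6, 6, 6, 6], "dp": [[0.1, 0, 0], [0.1, 0, 0], [0, 0, 0], [0, 0, 0]], "turn": [[0, 0, 0], [0, 0, 0], [0, 0, 0], [0, 0, 0]]}}

```text
time_s: 12.72
position: [0.519, -0.0944, -0.0184]
tool_rot: [[-0.144, 0.99, 0.0], [0.99, 0.144, 0.0], [0.0, 0.0, -1.0]]
ft_force: [0.9, -1.8, 1.6]
grip_width: 0.0599
gripper_force: 0.9
```

Request:
{"method": "move_arm", "body": {"jaw": [6, 6, 6, 6], "dp": [[0.1, 0, 0], [0.1, 0, 0], [0, 0, 0], [0, 0, 0]], "turn": [[0, 0, 0], [0, 0, 0], [0, 0, 0], [0, 0, 0]]}}

```text
time_s: 13.05
position: [0.5187, -0.0924, -0.0184]
tool_rot: [[-0.145, 0.99, 0.0], [0.99, 0.145, 0.0], [0.0, 0.0, -1.0]]
ft_force: [1.1, -2.3, 2.3]
grip_width: 0.06
gripper_force: 1.1
```

Request:
{"method": "move_arm", "body": {"jaw": [6, 6, 6, 6], "dp": [[0.1, 0, 0], [0.1, 0, 0], [0, 0, 0], [0, 0, 0]], "turn": [[0, 0, 0], [0, 0, 0], [0, 0, 0], [0, 0, 0]]}}

```text
time_s: 13.38
position: [0.5184, -0.0907, -0.0184]
tool_rot: [[-0.144, 0.99, 0.0], [0.99, 0.144, -0.0], [-0.0, 0.0, -1.0]]
ft_force: [0.1, -5.3, 2.5]
grip_width: 0.0601
gripper_force: 2.3
```

Request:
{"method": "move_arm", "body": {"jaw": [6, 6, 6, 6], "dp": [[0.1, 0, 0], [0.1, 0, 0], [0, 0, 0], [0, 0, 0]], "turn": [[0, 0, 0], [0, 0, 0], [0, 0, 0], [0, 0, 0]]}}

```text
time_s: 13.72
position: [0.5184, -0.0907, -0.0183]
tool_rot: [[-0.144, 0.99, 0.001], [0.99, 0.144, -0.003], [-0.003, 0.0, -1.0]]
ft_force: [-1.7, -15.9, 0.1]
grip_width: 0.06
gripper_force: 7.8
```

The force rose to 16 N with no further motion, so the tube is flush against the bar. Retreating straight back and then up.

Request:
{"method": "move_arm", "body": {"jaw": [6, 6, 6, 6, 6, 6, 6, 6, 6, 6, 6, 6], "dp": [[-0.5, 0, 0], [-1.5, 0, 0], [-3, 0, 0], [-3, 0, 0], [0, 0, -4], [0, 0, -4], [0, 0, -4], [-4, -2, -4], [-4, 0, -2], [-4, 0, 0], [-4, 0, 0], [0, 0, 0]], "turn": [[0, 0, 0], [0, 0, 0], [0, 0, 0], [0, 0, 0], [0, 0, 0], [0, 0, 0], [0, 0, 0], [0, 0, 0], [0, 0, 0], [0, 0, 0], [0, 0, 0], [0, 0, 0]]}}

```text
time_s: 14.72
position: [0.5365, -0.3198, 0.1472]
tool_rot: [[-0.14, 0.99, 0.0], [0.99, 0.14, -0.001], [-0.001, 0.0, -1.0]]
ft_force: [-0.6, 0.3, -0.3]
grip_width: 0.0601
gripper_force: 0.0
```

```bash
sed -i 's/\[170:280,230:370/[150:290,220:400/' t.py; python3 t.py c8; python3 - <<'E'
from h import *
for n in("top","side"):
    im,d=cams.get_image(n);P=cloud(n,d)
    for q in ("stop_bar","plain_tube"):
        for r in cams.outline_of(n,q)[:1]:
            m=r["mask"]&(d>0)
            m&=(P[...,2]>.112) if q!="stop_bar" else (P[...,2]>.034)&(P[...,2]<.044)
            if m.sum()>4: print(n,q,cv2.minAreaRect((P[m][:,:2]*1000).astype(np.float32)))
E
```

```text
[ 0.5365 -0.3198  0.1472]
side 301 [491.7 -58.4] [79.9 59.2] 6.5 z [0.0493 0.0518 0.0544]
top 532 [510.1 -57. ] [117.3  47.8] 7.8 z [0.0454 0.0498 0.0549]
top stop_bar ((550.0435180664062, -7.989673614501953), (257.2714538574219, 40.278564453125), 8.183168411254883)
top plain_tube ((572.4152221679688, 111.51640319824219), (49.99014663696289, 50.120506286621094), 11.513176918029785)
side stop_bar ((453.01580810546875, -23.34361457824707), (147.9644775390625, 44.75328826904297), 3.687037706375122)
side plain_tube ((535.6634521484375, -83.78851318359375), (472.3426208496094, 54.45905303955078), 80.01026916503906)
```

View pics/c8.png

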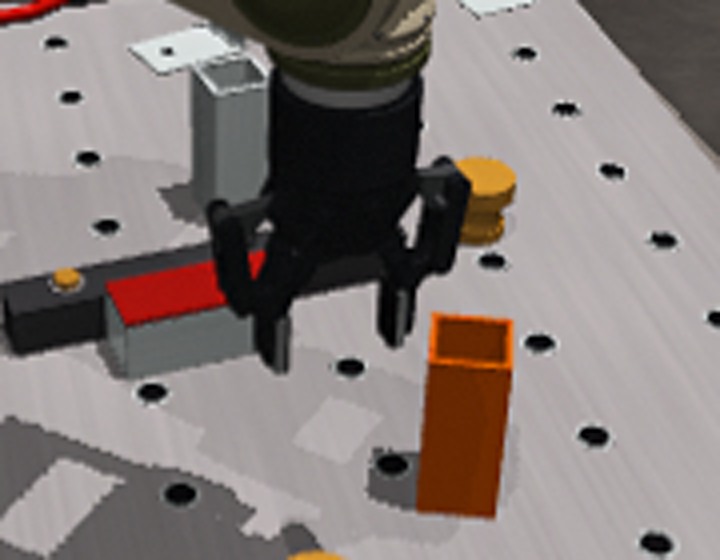

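The picture shows the tube lying red face up against the bar at (190,300), with the plain tube still standing. It is parallel within 0.5° with no measurable gap, and sits 25 mm from the bar's middle. Handing the job in.

```bash
python3 -c "
from rig import ticket
print(ticket.close_job())"
```

```text
the job is handed in; nothing more can be done
None
```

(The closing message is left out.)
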